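Turn the bench carousel until the glue bottle faces front

ROBOT

A 6-joint arm with a two-finger parallel gripper is mounted at the origin on the work surface. World frame = base frame: x ahead of the robot, y to its left, z up, the work surface at z = 0. Lengths are in m, angles in degrees, forces in N, time in s.
With the tool pointing down it reaches from about 0.4 to 0.825 m from the base axis. Payload 7 kg.
Tool frame: the origin (TCP) lies on the centre line of the jaws, within the pads' length; the fingertips stand 14 mm ahead of it and the grasp point (between the pads) lies 5 mm behind it; z points along the fingers, x is the direction in which the jaws open and shut, and the axes are right-handed (so a half turn about z gives the same grasp; the last joint's range is limited). The gripper opens to 88 mm and grips with 3 to 60 N. Pads are 19 mm wide; open, the fingers measure 130 mm over their backs; the gripper's body (78 mm by 193 mm) begins 47 mm behind the grasp point.
Start: joints at [-53.68, 20.546, 0.682, 0, -70.136, -16.507], TCP at [0.229, -0.635, 0.241] pointing down, gripper open.
Joint ranges: [-176.03, 176.03], [-82.01, 121.73], [-58.28, 71.71], [-173.87, 95.51], [-174.79, -0.11], [-173.66, 173.66]. Speed limits (degrees/s): [136.94, 136.94, 172.46, 180, 180, 180].

INTERFACE

Orientations are given as [roll, pitch, yaw] about the fixed x, y, z axes, in that order (R = Rz(yaw) Ry(pitch) Rx(roll)).
In Python, from plant import * gives the robot as it stands.
- The arm moves only by the shell command python3 -m handwheel 'ROWS' [OPENING]. ROWS is JSON, a list of rows, each a list of 2 entries, a list of its own where there are three numbers: the shift along the tool's x, y, z each as a share of 0.2 m, from -1 to 1, then the turn, a rotation vector about the tool's x, y, z each as a share of 360 degrees, from -1 to 1. In form: [[[tx, ty, tz], [ax, ay, az]], ...]. A call has 1 to 5 rows; each row is the pose to reach, as a shift and turn from the pose commanded when the call began, along the tool's axes at that moment, turning the shorter way round; what a row does not reach only later rows make up. A row lasts 1/12 s, in which the tool goes at most 41.7 mm and 7.16 degrees, less where a joint would pass 70% of its speed; a pose out of reach is approached as far as the arm can. A call with a number of a shift or a turn outside -1 to 1 is refused whole. A call with a gripper value outside its range is refused whole. OPENING is the closure, from -1 (fully open) to 1 (shut), set as the call begins (- or left out, the last holds). The fingers move at their own pace and stop on an object; the grip force is fixed at half the most. Time passes only in rows, so rows that repeat a pose let the fingers close. It gives the time, the measured TCP pose, the force and the opening at its end, in the units of the state.
- get_obs(): the state, without advancing time (a new reading comes with each control period).
- snapshot(name): name is "scene" or "top" or "wrist"; returns a dict with "color" (400x640x3 uint8, red, green, blue), "z_map" (400x640 float32, m along the optical axis (not along the pixel's ray), 0 where there is no reading), "intrinsics" (3x3 intrinsics, pixels), "rvec" (rotation vector, rad) and "tvec" (3), from world to camera coordinates, as OpenCV has them. Camera axes: x right, y down, z forward; pixel columns grow to the right and rows downward; lengths in m; the calibration is good to about 2 mm. A picture is of the moment at which its call begins.
- close_job(): hands the job in, once; it reports no verdict.
The state is a dict: "clock": time; "joint_pos": joint angles; "qvel": joint speeds; "tau": joint torques, N m; "tool_pos": TCP position; "orientation": TCP orientation; "force": force on the tool from outside, world axes, zero at the start; "moment": the same for the moment, N m; "opening": finger opening in m.
Only numpy, scipy, OpenCV 4.12 (cv2) and the standard library are available. Lean on these libraries where they do the work, as an engineer would, in place of code of your own. Each camera call takes 0.05 s, during which the arm holds its last target. There are 200 camera calls.

TASK

Push the rim tabs of the rotating bench organiser with the fingertips and turn it gently until the bottle with the pointed nozzle stands at the front, squarely in line with the fixed metal tongue that sticks out from under the turntable. Do not touch, grip or lift the containers on it: they ride round upright in their rings. Leave the other things on the bench alone and let go of the turntable at the end.

Things in the scene. Friction and masses are not known exactly. Their poses are not given: they have to be found in the camera images.
- turntable (a joint): angle of the turntable about its upright axis, rad, 0 at the start, growing counter-clockwise as seen from above. It is a plywood disc of 230 mm diameter, top 40 mm above the bench, underside at 26 mm, with four wooden push tabs at its rim 90 degrees apart, half-way between the four container rings. It turns both ways without stops, and its light drag (about 1.3 N at a tab) stops it at once when it is let go
- turntable_center (a point): point on the turntable's axis at the height of the disc's top, 40 mm above the bench; its x axis points away from the front tongue
- front_spot (a point): fixed point over the disc, 70 mm from the axis on the side of the front tongue, 40 mm above the bench: where the middle of the container that faces front stands. The front tongue is a flat aluminium strip, fixed, 40 mm wide and 6 mm thick, lying on the bench; it sticks out from under the turntable to 215 mm from the axis and bears a small dark chevron that points inwards
- bottle_mid (a point): the bottle with the pointed nozzle, a grey plastic glue bottle 54 mm in diameter, 95 mm high, the only container that tapers to a point; loose, stands in one of the four rings. The point lies on its axis 30 mm above its foot. The ring that holds it is fixed on the turntable, 70 mm from the axis, 12 mm high, with 3 to 4 mm of play.
- jar_mid (a point): glass jar with a metal screw lid, 56 mm in diameter, 58 mm high, loose in a ring; point on its axis 30 mm above its foot
- tin_mid (a point): square metal tin 40 x 40 mm, 55 mm high, loose in a ring; point on its axis 30 mm above its foot
- cup_mid (a point): open grey plastic cup 56 mm in diameter, 50 mm high, loose in a ring; point on its axis 30 mm above its foot
- tape_mid (a point): bystander: roll of tape lying flat, 100 mm in diameter, 45 mm high; point at its centre
- driver: bystander: screwdriver lying on the bench
- spray_mid (a point): bystander: upright metal can 56 mm in diameter, 160 mm high; point at its centre
- tab0 (a point): top of the push tab number 0 of the turntable, at the middle of the part that sticks out beyond the disc (140 mm from the turntable's axis). The tab is a wooden block standing on edge, 12 mm thick along the rim, 40 mm high (from 22 to 62 mm above the bench) and reaching out to 160 mm from the axis. Turns with the turntable
- tab1 (a point): the same point on tab 1, 90 degrees counter-clockwise of tab0
- tab2 (a point): the same point on tab 2, 180 degrees counter-clockwise of tab0
- tab3 (a point): the same point on tab 3, 270 degrees counter-clockwise of tab0
Mind the look-alikes: they are no part of the job. What is shaped like the part that bears jar_mid but yellow is not meant.

How it is judged (in metres and radians):
At the end, for the whole second after the job is handed in: The nozzle bottle's axis is within 12 mm (about 10 degrees of turn) of the front spot, the turntable is at rest (under 0.05 rad/s), all four containers stand upright (within 0.15 rad) in their rings, and the bystanders are within 30 mm of where they were (horizontal distance between bottle_mid and front_spot below 0.012 m and velocity of joint turntable between -0.05 and 0.05 rad/s and angle between each of bottle_mid, jar_mid, tin_mid, cup_mid's own z axis and vertical below 0.15 rad and height (world z) of each of bottle_mid, jar_mid, tin_mid, cup_mid below 0.076 m and horizontal distance between each of bottle_mid, jar_mid, tin_mid, cup_mid and turntable_center below 0.08 m and distance of each of tape_mid, driver, spray_mid from where it was at the start of the episode below 0.03 m); the robot touches nothing.
It fails at once if a container on the turntable is pushed or gripped by the robot (more than 1.5 N) (contact force between any of the fingers, the arm and bottle above 1.5 N or contact force between any of the fingers, the arm and jar above 1.5 N or contact force between any of the fingers, the arm and tin above 1.5 N or contact force between any of the fingers, the arm and cup above 1.5 N).
It fails at once if a container is lifted more than 10 mm, or leans more than 0.35 rad (height (world z) of any of bottle_mid, jar_mid, tin_mid, cup_mid above 0.08 m or angle between any of bottle_mid, jar_mid, tin_mid, cup_mid's own z axis and vertical above 0.35 rad).
It fails at once if the turntable is spun faster than 3 rad/s (velocity of joint turntable above 3 rad/s or velocity of joint turntable below -3 rad/s).
It fails at once if a thing on the bench beside the turntable is moved more than 30 mm (distance of any of tape_mid, driver, spray_mid from where it was at the start of the episode above 0.03 m).
It also fails if it takes over 58 s, if anything falls off the work surface, if the arm or the gripper's body presses on something with over 40 N, if the wrist force passes 120 N, or if a joint passes its speed limit or range.

## Working session

There is one attempt and no reset: what is moved stays moved. The work goes in short steps, Python scripts to look and compute and a shell command to move; the robot and the scene stay as the last step left them, time stands still between calls to the robot, and variables do not carry over. Pictures are saved under pics/ and viewed, about 8 in all and at most 12, crops included, and the job is handed in when it is done.

```bash
mkdir -p pics; ls; python3 - <<'E'
from plant import *
import cv2,numpy as np,pickle
for n in("scene","top"):
    s=snapshot(n); cv2.imwrite(f"pics/{n}0.png",s["color"][:,:,::-1]); pickle.dump(s,open(f"{n}0.pkl","wb"))
print(get_obs())
E
```

```text
pics
{'clock': 0.1, 'joint_pos': array([-5.36804850e+01,  2.05872267e+01,  6.38160736e-01, -1.57372401e-02,
       -7.01363807e+01, -1.65066063e+01]), 'qvel': array([-0.04301989, -0.12768173,  0.06839538,  0.05477626, -0.01279222,
       -0.05201226]), 'tau': array([-3.06886621e-03, -5.84163952e+01,  2.93751329e+01,  7.01552019e+00,
        1.01145194e-02, -5.74487035e-05]), 'tool_pos': array([ 0.22860762, -0.63465986,  0.23971728]), 'orientation': array([-1.79989905e+02, -8.61288594e-02,  1.09807543e+02]), 'force': array([ 0.04923048, -1.06376059,  0.88608498]), 'moment': array([ 0.00577805, -0.0208091 ,  0.00048296]), 'opening': 0.08761739734108019}
```

View pics/top0.png

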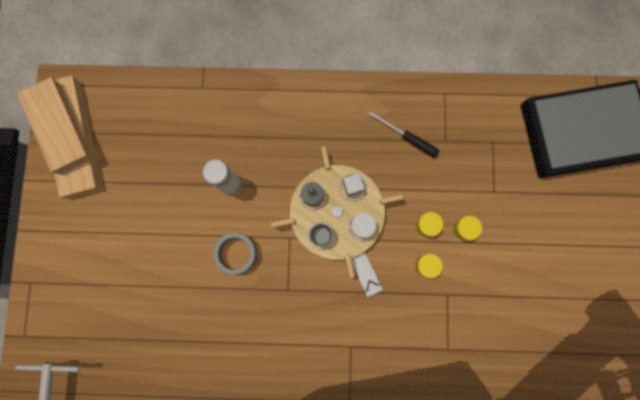

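View pics/scene0.png

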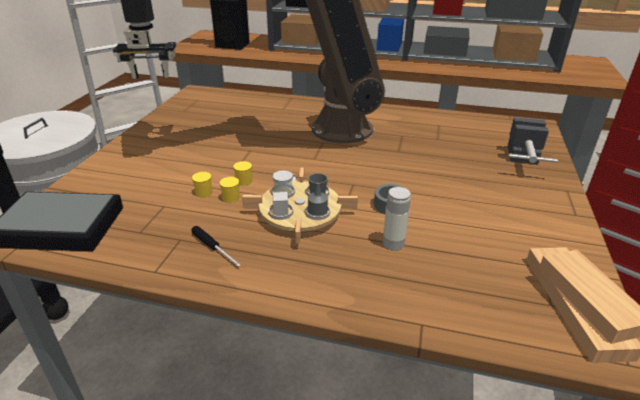

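The top view shows the turntable at about (337,212), with the tongue at (368,277). The candidates are the dark container at (312,193), which looks like the bottle, the dark open cup at (321,236), the jar at (364,226) and the tin at (353,186). The yellow look-alikes stand off the table. Next I'll enlarge the view and measure.

```bash
cat > h.py <<'E'
from plant import *
import cv2,numpy as np,pickle
def ray(s,uv,z):
    R=cv2.Rodrigues(np.array(s["rvec"],float))[0];t=np.array(s["tvec"],float).ravel()
    c=-R.T@t; d=R.T@np.linalg.inv(s["intrinsics"])@np.array([uv[0],uv[1],1.])
    return c+d*(z-c[2])/d[2]
def cloud(s):
    R=cv2.Rodrigues(np.array(s["rvec"],float))[0];t=np.array(s["tvec"],float).ravel()
    v,u=np.mgrid[:400,:640]; Z=s["z_map"]
    P=np.stack([u,v,np.ones_like(u)],-1)@np.linalg.inv(s["intrinsics"]).T*Z[...,None]
    return (P-t)@R
def proj(s,p):
    return cv2.projectPoints(np.array(p,float).reshape(-1,1,3),np.array(s["rvec"],float),np.array(s["tvec"],float),np.array(s["intrinsics"],float),None)[0].reshape(-1,2)
E
python3 - <<'E'
from h import *
T=pickle.load(open("top0.pkl","rb"));S=pickle.load(open("scene0.pkl","rb"))
a=cv2.resize(T["color"][135:305,260:410],None,fx=3.4,fy=3.4,interpolation=2)
b=cv2.resize(S["color"][160:260,225:375],None,fx=3.4*.5,fy=3.4*.5)
b=cv2.resize(S["color"][165:250,235:365],None,fx=2,fy=2,interpolation=2)
o=np.zeros((a.shape[0],a.shape[1]+b.shape[1],3),np.uint8);o[:,:a.shape[1]]=a;o[:b.shape[0],a.shape[1]:]=b
cv2.imwrite("pics/crop.png",o[:,:,::-1])
P=cloud(T)
m=(P[...,2]>.034)&(P[...,2]<.046)
# disc: light plywood
hsv=cv2.cvtColor(T["color"],cv2.COLOR_RGB2HSV)
for n,uv,z in[("centre",(337,212),.04),("tongue end",(375,292),.006),("tongue base",(362,258),.006),("bottle",(312,193),.08),("cup",(321,236),.09),("jar",(364,226),.098),("tin",(353,186),.095),("tA",(325,157),.062),("tB",(394,200),.062),("tC",(351,267),.062),("tD",(284,224),.062),("spray",(215,172),.16),("tape",(235,254),.045)]:
    print(n,ray(T,uv,z).round(3),P[uv[1],uv[0]].round(3))
yy,xx=np.nonzero(m[150:275,270:410]); Q=P[150:275,270:410][m[150:275,270:410]]
c,r=cv2.minEnclosingCircle(Q[:,:2].astype(np.float32));print("disc",c,r,len(Q))
w=(P[...,2]>.05)&(np.hypot(P[...,0]-c[0],P[...,1]-c[1])<.17)
n,l,st,ce=cv2.connectedComponentsWithStats(w.astype(np.uint8))
for i in range(1,n):
    q=P[l==i]; d=q.mean(0)[:2]-c
    if len(q)>8: print(ce[i].round(),len(q),q.mean(0).round(3),"zmax",q[:,2].max().round(3),"r",np.hypot(*d).round(3),"ang",np.degrees(np.arctan2(d[1],d[0])).round(1))
E
```

```text
centre [ 0.575 -0.004  0.04 ] [ 0.574 -0.003  0.046]
tongue end [ 0.386 -0.101  0.006] [ 0.386 -0.101  0.005]
tongue base [ 0.467 -0.068  0.006] [ 0.467 -0.068  0.004]
bottle [0.613 0.057 0.08 ] [0.607 0.055 0.118]
cup [0.513 0.032 0.09 ] [0.516 0.033 0.045]
jar [ 0.538 -0.064  0.098] [ 0.538 -0.064  0.098]
tin [ 0.629 -0.038  0.095] [ 0.63  -0.038  0.094]
tA [0.704 0.029 0.062] [0.704 0.029 0.064]
tB [ 0.604 -0.137  0.062] [ 0.605 -0.137  0.06 ]
tC [ 0.445 -0.039  0.062] [ 0.445 -0.039  0.058]
tD [0.54  0.121 0.062] [0.54  0.121 0.063]
spray [0.641 0.266 0.16 ] [0.64  0.265 0.162]
tape [0.467 0.236 0.045] [0.468 0.245 0.002]
disc (0.5694824457168579, -0.0028113871812820435) 0.15603354573249817 4950
[325. 158.] 116 [0.702 0.029 0.061] zmax 0.066 r 0.137 ang 13.6
[352. 185.] 394 [ 0.632 -0.037  0.097] zmax 1.107 r 0.071 ang -28.3
[312. 194.] 481 [0.609 0.056 0.092] zmax 0.136 r 0.071 ang 56.4
[344. 196.] 14 [ 0.612 -0.019  0.052] zmax 0.055 r 0.045 ang -20.9
[358. 198.] 17 [ 0.609 -0.054  0.052] zmax 0.053 r 0.065 ang -51.8
[391. 199.] 125 [ 0.607 -0.13   0.061] zmax 0.066 r 0.133 ang -73.7
[321. 206.] 11 [0.588 0.036 0.053] zmax 0.055 r 0.043 ang 64.9
[363. 225.] 507 [ 0.539 -0.061  0.097] zmax 1.107 r 0.066 ang -117.7
[282. 223.] 126 [0.542 0.125 0.069] zmax 1.107 r 0.13 ang 102.1
[320. 233.] 265 [0.52  0.034 0.086] zmax 1.107 r 0.062 ang 143.2
[350. 234.] 9 [ 0.522 -0.036  0.053] zmax 0.055 r 0.058 ang -145.1
[318. 248.] 26 [0.488 0.039 0.052] zmax 0.055 r 0.092 ang 152.9
[349. 266.] 125 [ 0.447 -0.034  0.069] zmax 1.107 r 0.127 ang -165.8
```

View pics/crop.png

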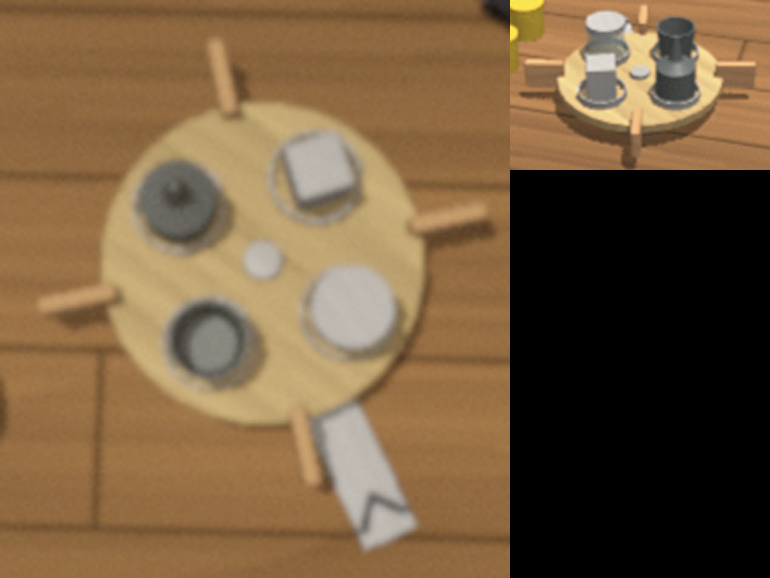

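The crop confirms it: the container at (312,193) is the only one with a pointed nozzle, and its depth peak is 136 mm. The container at (321,236) is an open cup. I'll push the right-hand tab at (391,199) counter-clockwise round the far side. First I need the exact angles and the approach shift.

```bash
cat > m.py <<'E'
from h import *
def meas(T,verbose=1):
    P=cloud(T);hsv=cv2.cvtColor(T["color"],cv2.COLOR_RGB2HSV).astype(int)
    m=np.zeros((400,640),np.uint8)
    w=(P[...,2]<.02)&(hsv[...,1]<70)&(hsv[...,2]>110); m[240:305,340:395]=w[240:305,340:395]
    n,l,st,ce=cv2.connectedComponentsWithStats(m);i=1+np.argmax(st[1:,4])
    q=np.array([ray(T,(u,v),.006)[:2] for v,u in np.argwhere(l==i)])
    return q
E
python3 - <<'E'
from m import *
T=pickle.load(open("top0.pkl","rb"))
q=meas(T); r=cv2.minAreaRect((q*1000).astype(np.float32)); print("tongue rect",r,len(q))
P=cloud(T)
# disc rim from plywood hue
hsv=cv2.cvtColor(T["color"],cv2.COLOR_RGB2HSV).astype(int)
c=np.array([.573,-.0055])
# knob & disc edge: height mask .034-.046 opened to drop tabs
m=((P[...,2]>.033)&(np.hypot(P[...,0]-c[0],P[...,1]-c[1])<.135)).astype(np.uint8)
m=cv2.morphologyEx(m,cv2.MORPH_OPEN,np.ones((9,9),np.uint8))
cn=max(cv2.findContours(m,0,1)[0],key=cv2.contourArea); (u,v),a,_=cv2.fitEllipse(cn); c=ray(T,(u,v),.04)[:2]; print("disc",u,v,a,c)
def ang(p): d=np.array(p)[:2]-c; return np.hypot(*d).round(4),np.degrees(np.arctan2(d[1],d[0])).round(1)
print("tongue",ang(np.array(r[0])/1000),"far end")
print("bottle nozzle",ang(ray(T,(312,191),.134)))
for t in [(.702,.029),(.607,-.130),(.542,.125),(.447,-.034)]: print(ang(t))
y=(hsv[...,0]>22)&(hsv[...,0]<32)&(hsv[...,1]>180)&(hsv[...,2]>120)
n,l,st,ce=cv2.connectedComponentsWithStats(y.astype(np.uint8))
print([ray(T,ce[i],.058).round(3) for i in range(1,n) if st[i,4]>100])
o=get_obs(); th=np.radians(-99); g=np.array([*(c+.147*np.array([np.cos(th),np.sin(th)])),.20])
from scipy.spatial.transform import Rotation as R
Rm=R.from_euler("xyz",o["orientation"],degrees=True).as_matrix(); print("goal",g,"shift tool",Rm.T@(g-o["tool_pos"])/.2,"yaw goal",-99-90+360,o["orientation"])
E
```

```text
tongue rect ((428.37396240234375, -77.8592529296875), (101.65362548828125, 42.99683380126953), 26.736255645751953) 725
disc 336.625 212.55345153808594 (93.51876068115234, 94.02578735351562) [ 0.5734716  -0.00263066]
tongue (np.float64(0.1634), np.float64(-152.6)) far end
bottle nozzle (np.float64(0.0671), np.float64(58.2))
(np.float64(0.1324), np.float64(13.8))
(np.float64(0.1317), np.float64(-75.3))
(np.float64(0.1315), np.float64(103.9))
(np.float64(0.1303), np.float64(-166.1))
[array([ 0.55 , -0.222,  0.058]), array([ 0.544, -0.313,  0.058]), array([ 0.453, -0.219,  0.058])]
goal [ 0.55047573 -0.14782085  0.2       ] shift tool [1.74453423 2.33901687 0.20079699] yaw goal 171 [-1.79989905e+02 -8.61288594e-02  1.09807543e+02]
```

```bash
python3 -m handwheel '[[[0.2,0.25,0.02],[0,0,0]],[[0.38,0.5,0.04],[0,0,0]],[[0.58,0.78,0.06],[0,0,0]],[[0.58,0.78,0.06],[0,0,0]],[[0.58,0.78,0.06],[0,0,0]]]' 1
python3 -m handwheel '[[[0.2,0.25,0.02],[0,0,0]],[[0.38,0.5,0.04],[0,0,0]],[[0.58,0.78,0.06],[0,0,0]],[[0.58,0.78,0.06],[0,0,0]],[[0.58,0.78,0.06],[0,0,0]]]'
python3 -m handwheel '[[[0.2,0.25,0.02],[0,0,0]],[[0.38,0.5,0.04],[0,0,0]],[[0.58,0.78,0.06],[0,0,0]],[[0.58,0.78,0.06],[0,0,0]],[[0.58,0.78,0.06],[0,0,0]]]'
python3 -m handwheel '[[[0,0,0],[0,0,-0.017]],[[0,0,0],[0,0,-0.034]],[[0,0,0],[0,0,-0.051]],[[0,0,0],[0,0,-0.068]],[[0,0,0],[0,0,-0.085]]]'
python3 -m handwheel '[[[0,0,0],[0,0,-0.017]],[[0,0,0],[0,0,-0.034]],[[0,0,0],[0,0,-0.051]],[[0,0,0],[0,0,-0.068]],[[0,0,0],[0,0,-0.085]]]'
python3 - <<'E'
from h import *
o=get_obs();print(o["joint_pos"].round(1),o["tool_pos"],o["orientation"],o["clock"])
from scipy.spatial.transform import Rotation as R
Rm=R.from_euler("xyz",o["orientation"],degrees=True).as_matrix()
c=np.array([.5735,-.0035]);th=np.radians(-99);g=np.array([*(c+.147*np.array([np.cos(th),np.sin(th)])),.056])
print(Rm.T@(g-o["tool_pos"])/.2)
E
```

```text
clock: 0.52
tool_pos: [0.3372, -0.4703, 0.2281]
orientation: [180.0, -0.0, 109.8]
force: [-0.0, -0.9, -0.3]
opening: 0.0599
clock: 0.93
tool_pos: [0.4448, -0.3083, 0.2163]
orientation: [180.0, -0.0, 109.9]
force: [0.6, -0.9, 0.1]
opening: 0.0264
clock: 1.35
tool_pos: [0.5524, -0.1461, 0.2041]
orientation: [180.0, -0.0, 109.9]
force: [0.6, -0.3, -0.1]
opening: 0.0011
clock: 1.77
tool_pos: [0.5509, -0.1488, 0.2041]
orientation: [-180.0, -0.0, 140.7]
force: [-0.5, -0.1, -0.1]
opening: 0.0002
clock: 2.18
tool_pos: [0.5508, -0.149, 0.2042]
orientation: [-180.0, -0.0, 171.3]
force: [0.1, 0.1, -0.2]
opening: 0.0003
[  4.5  12.4 -15.7  -0.  -62.  -13.2] [ 0.55082296 -0.14896484  0.20418036] [-1.79999878e+02 -4.43606539e-02  1.71310986e+02] 2.1833
[0.00120968 0.00111825 0.74090294]
```

```bash
python3 -m handwheel '[[[0,0,0.15],[0,0,0]],[[0,0,0.3],[0,0,0]],[[0,0,0.45],[0,0,0]],[[0,0,0.6],[0,0,0]],[[0,0,0.74],[0,0,0]]]'
python3 -m handwheel '[[[-0.04,0.001,0],[0,0,-0.0083]],[[-0.076,0.004,0],[0,0,-0.0167]],[[-0.113,0.009,0],[0,0,-0.025]],[[-0.151,0.016,0],[0,0,-0.0333]],[[-0.188,0.025,0],[0,0,-0.0417]]]'
python3 -m handwheel '[[[-0.04,0.001,0],[0,0,-0.0083]],[[-0.076,0.004,0],[0,0,-0.0167]],[[-0.113,0.009,0],[0,0,-0.025]],[[-0.151,0.016,0],[0,0,-0.0333]],[[-0.188,0.025,0],[0,0,-0.0417]]]'
cat > look.py <<'E'
from h import *
import sys
n=sys.argv[1]; T=snapshot("top"); pickle.dump(T,open(f"top{n}.pkl","wb"))
cv2.imwrite(f"pics/top{n}.png",cv2.resize(T["color"][120:310,180:460],None,fx=2.5,fy=2.5,interpolation=2)[:,:,::-1])
o=get_obs();c=np.array([.5735,-.0035]);d=o["tool_pos"][:2]-c
print(o["tool_pos"],o["orientation"],o["joint_pos"].round(1),"r",np.hypot(*d),"th",np.degrees(np.arctan2(d[1],d[0])))
E
python3 look.py 1
```

```text
clock: 2.6
tool_pos: [0.5505, -0.149, 0.0549]
orientation: [180.0, -0.0, 171.0]
force: [-0.1, 0.4, -0.0]
opening: 0.0004
clock: 3.02
tool_pos: [0.5889, -0.15, 0.056]
orientation: [180.0, -0.1, -173.8]
force: [-2.8, -0.5, -0.9]
opening: 0.0003
clock: 3.43
tool_pos: [0.6255, -0.1413, 0.056]
orientation: [180.0, -0.1, -158.8]
force: [-0.8, -2.0, -0.0]
opening: 0.0003
[ 0.62707267 -0.14081182  0.05609541] [-1.79987055e+02 -2.72050588e-02 -1.58581274e+02] [  4.7  27.  -15.8   0.  -47.3  16.7] r 0.14739256502035258 th -68.68658824532419
```

View pics/top1.png

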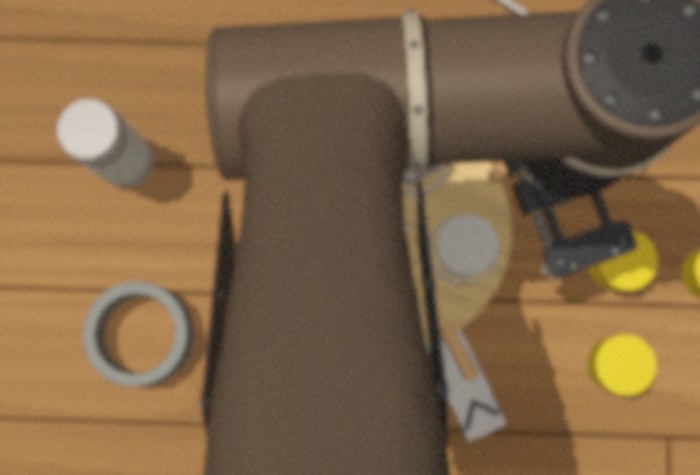

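```bash
python3 - <<'E'
from h import *
T=pickle.load(open("top1.pkl","rb"));P=cloud(T)
print("front tab",ray(T,(365,262),.062),"tube tops z", [P[v,u].round(3) for u,v in((275,160),(310,145),(300,200),(300,280),(365,160))])
E
python3 - <<'E'
from h import *
S=snapshot("scene");cv2.imwrite("pics/s1.png",cv2.resize(S["color"][90:270,160:460],None,fx=2.4,fy=2.4,interpolation=2)[:,:,::-1])
E
```

```text
front tab [ 0.45714906 -0.07082105  0.062     ] tube tops z [array([0.598, 0.096, 0.468]), array([0.622, 0.046, 0.468]), array([0.525, 0.051, 0.569]), array([0.432, 0.042, 0.66 ]), array([ 0.602, -0.036,  0.463])]
```

View pics/s1.png

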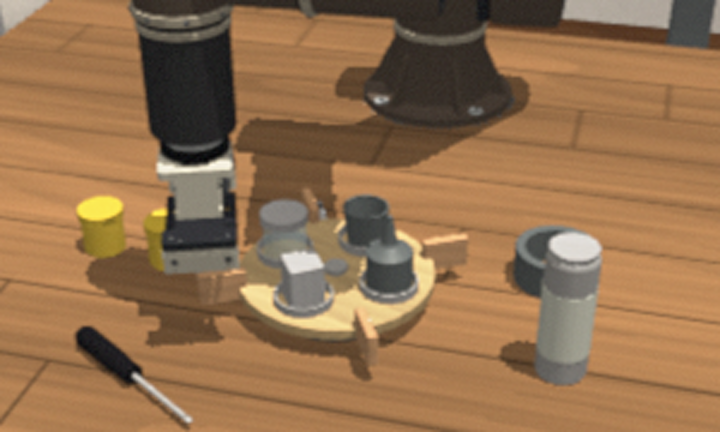

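The gripper stands beside the tab at crop (225,285), and the turntable has turned about 16°. The tall tube of the arm is well above everything. I'll carry on pushing.

```bash
python3 -m handwheel '[[[-0.04,0.001,0],[0,0,-0.0083]],[[-0.076,0.004,0],[0,0,-0.0167]],[[-0.113,0.009,0],[0,0,-0.025]],[[-0.151,0.016,0],[0,0,-0.0333]],[[-0.188,0.025,0],[0,0,-0.0417]]]'
python3 -m handwheel '[[[-0.04,0.001,0],[0,0,-0.0083]],[[-0.076,0.004,0],[0,0,-0.0167]],[[-0.113,0.009,0],[0,0,-0.025]],[[-0.151,0.016,0],[0,0,-0.0333]],[[-0.188,0.025,0],[0,0,-0.0417]]]'
python3 -m handwheel '[[[-0.04,0.001,0],[0,0,-0.0083]],[[-0.076,0.004,0],[0,0,-0.0167]],[[-0.113,0.009,0],[0,0,-0.025]],[[-0.151,0.016,0],[0,0,-0.0333]],[[-0.188,0.025,0],[0,0,-0.0417]]]'
python3 -m handwheel '[[[-0.04,0.001,0],[0,0,-0.0083]],[[-0.076,0.004,0],[0,0,-0.0167]],[[-0.113,0.009,0],[0,0,-0.025]],[[-0.151,0.016,0],[0,0,-0.0333]],[[-0.188,0.025,0],[0,0,-0.0417]]]'
python3 look.py 2
```

```text
clock: 3.95
tool_pos: [0.6586, -0.1232, 0.0562]
orientation: [180.0, -0.1, -143.9]
force: [0.0, -1.4, 0.1]
opening: 0.0004
clock: 4.37
tool_pos: [0.6863, -0.0969, 0.0563]
orientation: [180.0, -0.0, -128.9]
force: [0.4, -2.3, 0.2]
opening: 0.0004
clock: 4.78
tool_pos: [0.7062, -0.0645, 0.0563]
orientation: [180.0, -0.0, -113.9]
force: [0.1, -2.6, 0.5]
opening: 0.0003
clock: 5.2
tool_pos: [0.717, -0.0281, 0.0564]
orientation: [-180.0, -0.0, -98.9]
force: [0.9, -1.1, -0.4]
opening: 0.0001
[ 0.7171979  -0.02667336  0.05639172] [-1.79990700e+02  2.55414021e-03 -9.86335377e+01] [ 13.4  32.7  -5.1   0.  -52.2  68. ] r 0.14555442507564514 th -9.160899859982527
```

View pics/top2.png

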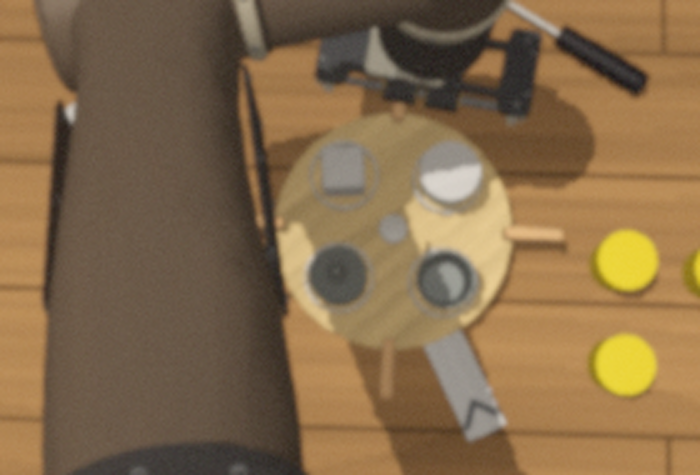

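All is well: the bottle is at crop (338,272), the tabs are turning with the gripper, and the spray and tape are hidden behind the arm. Four more arcs, then I'll measure.

```bash
python3 -m handwheel '[[[-0.04,0.001,0],[0,0,-0.0083]],[[-0.076,0.004,0],[0,0,-0.0167]],[[-0.113,0.009,0],[0,0,-0.025]],[[-0.151,0.016,0],[0,0,-0.0333]],[[-0.188,0.025,0],[0,0,-0.0417]]]'
python3 -m handwheel '[[[-0.04,0.001,0],[0,0,-0.0083]],[[-0.076,0.004,0],[0,0,-0.0167]],[[-0.113,0.009,0],[0,0,-0.025]],[[-0.151,0.016,0],[0,0,-0.0333]],[[-0.188,0.025,0],[0,0,-0.0417]]]'
python3 -m handwheel '[[[-0.04,0.001,0],[0,0,-0.0083]],[[-0.076,0.004,0],[0,0,-0.0167]],[[-0.113,0.009,0],[0,0,-0.025]],[[-0.151,0.016,0],[0,0,-0.0333]],[[-0.188,0.025,0],[0,0,-0.0417]]]'
python3 -m handwheel '[[[-0.04,0.001,0],[0,0,-0.0083]],[[-0.076,0.004,0],[0,0,-0.0167]],[[-0.113,0.009,0],[0,0,-0.025]],[[-0.151,0.016,0],[0,0,-0.0333]],[[-0.188,0.025,0],[0,0,-0.0417]]]'
python3 look.py 3
```

```text
clock: 5.67
tool_pos: [0.7179, 0.0098, 0.0565]
orientation: [-180.0, -0.0, -83.9]
force: [1.6, -0.9, -0.4]
opening: 0.0001
clock: 6.08
tool_pos: [0.709, 0.0468, 0.0565]
orientation: [-180.0, -0.0, -68.9]
force: [1.1, -0.6, -0.9]
opening: 0.0009
clock: 6.5
tool_pos: [0.6908, 0.0802, 0.0566]
orientation: [-180.0, -0.0, -53.9]
force: [2.6, -0.5, -0.4]
opening: 0.0002
clock: 6.92
tool_pos: [0.6646, 0.1077, 0.0567]
orientation: [-179.9, -0.0, -38.9]
force: [2.2, 1.0, -0.8]
opening: 0.0005
[0.66340047 0.1083373  0.05658637] [-1.79983426e+02  1.74393689e-02 -3.86523305e+01] [ 25.8  29.2 -11.6  -0.  -49.1 115.5] r 0.14349102813277095 th 51.205922465888335
```

View pics/top3.png

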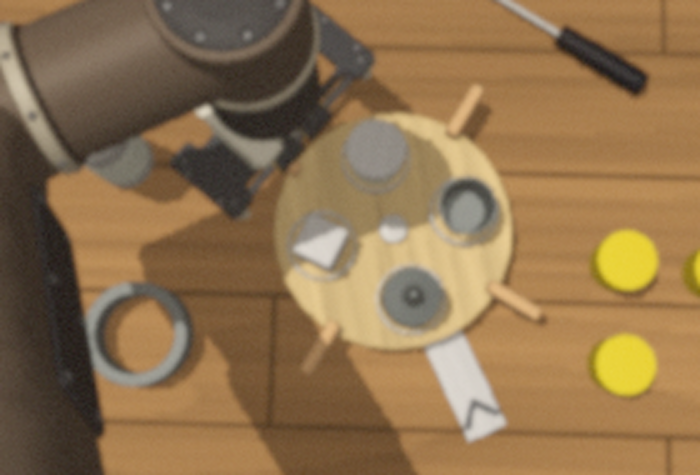

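```bash
python3 - <<'E'
from h import *
T=pickle.load(open("top3.pkl","rb"));c=np.array([.5735,-.0035])
def ang(u,v,z):
    p=ray(T,(180+(u+.5)/2.5-.5,120+(v+.5)/2.5-.5),z)[:2]; d=p-c; return p.round(4),np.hypot(*d).round(4),(np.degrees(np.arctan2(d[1],d[0]))).round(1)
print(ang(413,294,.134));print([ang(u,v,.062) for u,v in((468,110),(516,302),(322,347))]); print("hub",ang(393,229,.046),"chev",ang(475,405,.006))
E
```

```text
(array([ 0.5085, -0.0205]), np.float64(0.0672), np.float64(-165.4))
[(array([ 0.6905, -0.072 ]), np.float64(0.1356), np.float64(-30.3)), (array([ 0.5083, -0.1193]), np.float64(0.1329), np.float64(-119.4)), (array([0.4615, 0.0605]), np.float64(0.129), np.float64(150.2))]
hub (array([ 0.5758, -0.0031]), np.float64(0.0023), np.float64(9.3)) chev (array([ 0.4106, -0.0875]), np.float64(0.1832), np.float64(-152.7))
```

The bottle's ring is at −164.8° and the tongue at −153°, so it needs about 11.8° more.

```bash
python3 -m handwheel '[[[-0.037,0.001,0],[0,0,-0.0082]],[[-0.074,0.004,0],[0,0,-0.0164]],[[-0.11,0.0085,0],[0,0,-0.0246]],[[-0.147,0.015,0],[0,0,-0.0328]],[[-0.147,0.015,0],[0,0,-0.0328]]]'
python3 look.py 4
python3 - <<'E'
from h import *
T=pickle.load(open("top4.pkl","rb"));c=np.array([.5735,-.0035]);P=cloud(T)
w=(P[...,2]>.052)&(P[...,2]<.072)&(np.hypot(P[...,0]-c[0],P[...,1]-c[1])<.165)&(np.hypot(P[...,0]-c[0],P[...,1]-c[1])>.118)
n,l,st,ce=cv2.connectedComponentsWithStats(w.astype(np.uint8))
for i in range(1,n):
    d=P[l==i].mean(0)[:2]-c
    if st[i,4]>40: print(st[i,4],ce[i].round(),np.degrees(np.arctan2(d[1],d[0])).round(1))
E
```

```text
clock: 7.38
tool_pos: [0.6387, 0.1237, 0.0565]
orientation: [180.0, 0.0, -27.1]
force: [-0.7, -0.8, -0.2]
opening: 0.0005
[0.63919417 0.1235075  0.05653203] [ 1.79975551e+02  3.14513421e-02 -2.72311822e+01] [ 28.1  27.6 -14.6  -0.  -47.9 124.7] r 0.14299170889064597 th 62.64989856042974
87 [355. 157.] -16.2
91 [393. 229.] -106.3
87 [318. 267.] 162.6
```

View pics/top4.png

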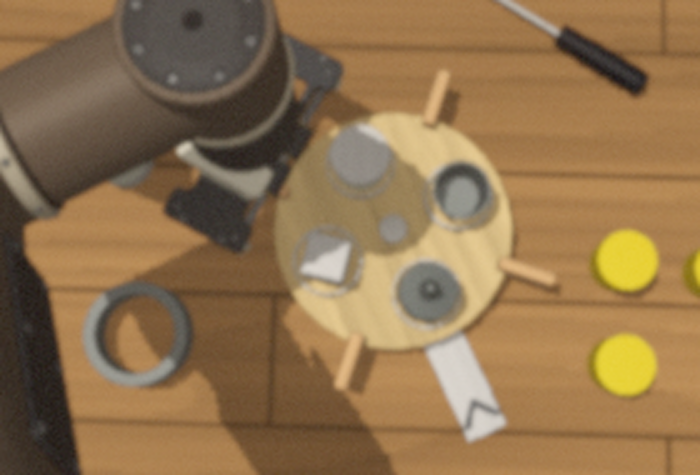

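The tabs put the ring at about −151.6° against −153° for the tongue, within 1.5°. I'll back off along the arc and lift clear.

```bash
python3 -m handwheel '[[[0.03,0.001,0],[0,0,0]],[[0.06,0,0],[0,0,0]],[[0.1,-0.01,0],[0,0,0]],[[0.14,-0.01,0],[0,0,0]],[[0.14,-0.01,0],[0,0,0]]]'
python3 -m handwheel '[[[0,0,-0.15],[0,0,0]],[[0,0,-0.3],[0,0,0]],[[0,0,-0.5],[0,0,0]],[[0,0,-0.7],[0,0,0]],[[0,0,-0.9],[0,0,0]]]'
python3 -m handwheel '[[[0.15,-0.15,-0.1],[0,0,0]],[[0.3,-0.3,-0.2],[0,0,0]],[[0.3,-0.3,-0.2],[0,0,0]],[[0.3,-0.3,-0.2],[0,0,0]],[[0.3,-0.3,-0.2],[0,0,0]]]'
python3 look.py 5
python3 - <<'E'
from h import *
T=pickle.load(open("top5.pkl","rb"));c=np.array([.5735,-.0035]);P=cloud(T);rr=np.hypot(P[...,0]-c[0],P[...,1]-c[1])
for w in((P[...,2]>.052)&(P[...,2]<.072)&(rr<.165)&(rr>.118),(P[...,2]>.075)&(P[...,2]<.14)&(rr<.115)):
  n,l,st,ce=cv2.connectedComponentsWithStats(w.astype(np.uint8))
  for i in range(1,n):
    d=np.median(P[l==i],0)[:2]-c
    if st[i,4]>40: print(st[i,4],ce[i].round(),np.hypot(*d).round(3),np.degrees(np.arctan2(d[1],d[0])).round(1),P[l==i][:,2].max().round(3))
E
```

```text
clock: 7.85
tool_pos: [0.6675, 0.1118, 0.0563]
orientation: [-180.0, -0.0, -27.2]
force: [-0.7, 0.0, -0.2]
opening: 0.0005
clock: 8.27
tool_pos: [0.6654, 0.1123, 0.2382]
orientation: [180.0, 0.0, -27.1]
force: [1.4, 1.3, -0.5]
opening: 0.0002
clock: 8.68
tool_pos: [0.7464, 0.1387, 0.2752]
orientation: [179.9, 0.1, -27.1]
force: [-0.6, -1.0, -0.9]
opening: 0.0003
[0.74568173 0.13849538 0.27517545] [ 1.79924233e+02  9.68732333e-02 -2.70984326e+01] [ 25.2  27.8  16.3  -0.  -78.7 127.8] r 0.2231798275483497 th 39.51183066962298
86 [355. 157.] 0.139 -16.4 0.066
95 [282. 193.] 0.139 72.8 0.066
93 [393. 229.] 0.138 -106.2 0.068
88 [318. 267.] 0.137 162.5 0.067
463 [323. 182.] 0.071 28.5 0.103
133 [365. 194.] 0.078 -56.6 0.094
313 [310. 223.] 0.07 117.2 0.1
438 [351. 237.] 0.069 -153.5 0.137
```

View pics/top5.png

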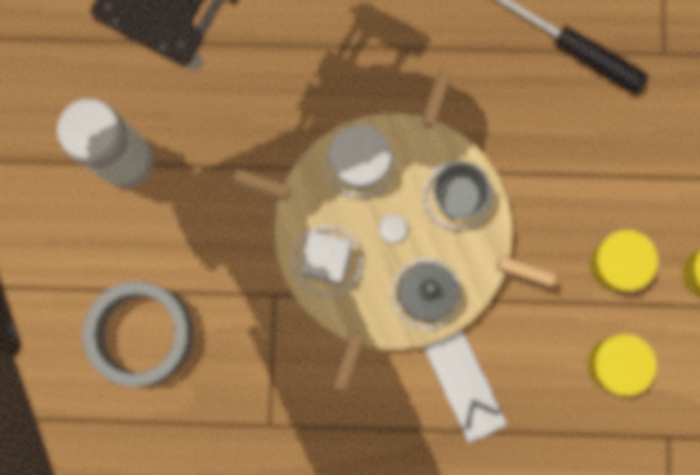

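The bottle, at crop (428,292), stands in line with the tongue at −153.5°, against −153° for the tongue. All four containers are upright in their rings, the spray, tape and driver are unmoved, and the arm is clear. I'm handing in.

```bash
python3 -m handwheel '[[[0,0,0],[0,0,0]],[[0,0,0],[0,0,0]],[[0,0,0],[0,0,0]]]'
python3 -c "
from plant import *
print(close_job())"
```

```text
clock: 8.98
tool_pos: [0.7457, 0.1386, 0.2767]
orientation: [180.0, 0.0, -27.1]
force: [0.3, -0.4, -0.0]
opening: 0.0001
the job is handed in; nothing more can be done
None
```

The nozzle bottle now stands at the front, in line with the tongue, and the job is handed in at 9.0 s; no verdict was reported. I pushed one rim tab with the closed fingertips about 148° counter-clockwise, round the far side. Then I backed off, lifted clear and let go of the turntable.

- **Alignment:** in the last picture the bottle measured −153.5° about the axis, 69 mm out. The tongue is at about −153° and the front spot is 70 mm out, so the bottle is within a few millimetres of it.
- **Small disagreement:** the four tabs put the bottle's ring at about −152°, roughly 1.5° from the bottle reading. That is within the bottle's play in its ring and the measuring error, and well inside the 10° allowed.
- **Containers and bystanders:** all four containers stood upright in their rings. By eye, the spray can, tape and screwdriver had not moved.
- **Forces:** the tool force readings stayed around 3 N or less during the push and were near zero at the end, with the arm touching nothing.

No check failed.

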